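# Raise the telescoping work support and hold it up

### The job

A wood offcut has been left lying across the release button of the telescoping work support on the bench: put it in the plain, undivided offcut tray. Then press the support's release button until its head pops up, take hold of the head and pull it straight up, past the first stop, to the second stop where both tubes are fully out. The head sinks back if let go, so finish while still holding it up there, and leave the other things on the bench where they are.

Things in the scene. Friction and masses are not known exactly. Their poses are not given: they have to be found in the camera images.
- support: Telescoping work support, fixed. Base plate 210 x 90 x 8 mm (x, y, z); green tower 60 x 60 mm, 90 mm high, round the post; on its -x side a grey latch housing 80 mm wide (y), out to x = -145 mm, top 58 mm above the bench, carrying the button and its two guard rails. Origin: on the post's axis at bench level; z up; -x points from the post to the button, 110 mm away.
- button_top (a point): Centre of the top of the round black release button, diameter 32 mm, 74 mm above the bench when up. Pressed straight down. Steel guard rails run along x on both sides of it: 60 mm long, 8 mm wide, tops 78 mm above the bench, 64 mm gap between them. Axes as the support's.
- release_button (a joint): Button travel in m: 0 up, 0.007 fully down. Sprung: about 4 N sets it going, 6 N is fully down; springs up when let go. Beyond about 0.004 it unlatches the head, which a spring then pops up by about 20 mm within half a second; keep the button down until it has. Once up, the head stays unlatched.
- head_grip (a point): Centre of the head, a level aluminium bar on the post with a 1.5 mm rubber strip on top: 110 mm long (y), 26 mm wide (x), 22 mm high; axes as the support's. 123 mm above the bench when shut and latched (do not force it), about 20 mm higher once popped up, 253 mm at the second stop. Take it across its 26 mm width. It moves only straight up and down.
- head (a joint): How far the head and its inner tube are out of the middle tube, in m: 0 latched, about 0.02 popped up, 0.070 at the first stop. The pull grows to about 7 N just before the first stop; if let go, the head sinks back to about 0.02.
- middle_tube (a joint): How far the middle tube is out of the tower, in m: 0 shut, 0.060 fully out. It is stiff: it follows the head only once the first stop is reached, at about 13 N pull in all on the head while it moves; holding it there takes about 7 N. Head and middle tube both fully out is the second stop, the rigid end of travel.
- offcut: Loose offcut of light wood lying across the two guard rails over the button, 36 mm wide (its x), 130 mm long (its y), 32 mm thick, about 0.1 kg. Origin: centre of its underside; z up.
- tray: Plain open plywood tray for offcuts, fixed, 200 x 200 mm outside, walls 6 mm thick and 45 mm high, floor 6 mm thick, no dividers. Two thin fixed strips of wood, tops 14 mm above the bench, lie in it beyond x = 45 mm on its +x side. Left or right of the support. Origin: centre of its underside; z up.
- divided_box: Open plywood box of the same size as the tray but divided into nine compartments with dowels and washers; fixed, on the other side of the support; not used. Origin: centre of its underside.
- glue_bottle: White glue bottle, 54 mm across, 140 mm high, standing behind the support. Bystander. Origin: centre of its underside.
- screw_jar: Glass jar with metal lid, 60 mm across, 85 mm high. Bystander. Origin: centre of its underside.
- sanding_block: Cork sanding block 60 (x) x 110 (y) x 32 mm. Bystander. Origin: centre of its underside.
- mallet: Wooden mallet lying on the bench, head 75 x 120 x 60 mm centred at x = 130 mm, handle 220 mm long along x. Bystander. Origin: about mid-handle at bench level.
- try_square: Joiner's square lying flat: dark wood stock 110 x 26 x 18 mm along x, steel blade 36 mm wide reaching to y = 180 mm. Bystander. Origin: centre of the stock's underside.
- screwdriver: Screwdriver with wooden handle lying on the bench, 200 mm long (x), handle 26 mm thick. Bystander. Origin: its middle, at bench level.
Mind the look-alikes: they are no part of the job. Leave any green or turquoise look-alike of the offcut alone.

How it is judged:
By the outcome, as a careful person would: the job done as asked, in the order asked, and still so for the second after the job is handed in, while the arm keeps its last pose, push and grip.
It also fails if it takes over 61 s, if anything falls off the work surface, if the arm or the gripper's body presses on something with over 40 N, if the wrist force passes 120 N, or if a joint passes its speed limit or range.

### The arm

A 6-joint arm with a two-finger parallel gripper is mounted at the origin on the work surface. World frame = base frame: x ahead of the robot, y to its left, z up, the work surface at z = 0. Lengths are in m, angles in degrees, forces in N, time in s.
With the tool pointing down it reaches from about 0.375 to 0.825 m from the base axis. Payload 5.5 kg.
Tool frame: the origin (TCP) lies between the finger pads; the fingertips stand 14 mm ahead of it and the grasp point (between the pads) lies 5 mm behind it (arm.tcp_to_tips is the distance from the TCP to the fingertips, in m); z points along the fingers, y is the line along which they close (so a half turn about z gives the same grasp; the last joint's range is limited). The gripper opens to 85 mm and grips with 20 to 120 N. Pads are 22 mm wide; open, the fingers measure 114 mm over their backs; the gripper's body (76 mm by 85 mm) begins 54 mm behind the grasp point. The pads swing forward as they close: fully open they stand 13 mm farther back than shut.
Start: joints at [-65.203, 17.962, -2.699, 69.339, 0, 90], TCP at [0.252, -0.545, 0.213] pointing down, gripper open.
Joint ranges: [-152.73, 152.73], [-39.44, 99.34], [-58.76, 71.6], [-118.89, 123.64], [-81.53, 83.1], [-180, 180]. Speed limits (degrees/s): [136.94, 136.94, 172.46, 180, 180, 180].

### API

Orientations are given as a 3x3 rotation matrix whose columns are the frame's x, y, z axes.
In Python, from workcell import arm gives the robot as it stands.
- The arm moves only by the shell command python3 -m crank 'ROWS' [OPENING] [FORCE]. ROWS is JSON, a list of rows, each a list of 6 numbers: the shift along the tool's x, y, z each as a share of 40 mm, from -1 to 1, then the turn, a rotation vector about the tool's x, y, z each as a share of 0.08 rad, from -1 to 1. In form: [[dx, dy, dz, rx, ry, rz], ...]. A call has 1 to 10 rows; each row shifts and turns the commanded pose from where the row before left it, along the tool's axes as they then stand; what a row does not reach is not made up. A row lasts 1/12 s, in which the tool goes at most 41.7 mm and 7.16 degrees, less where a joint would pass 70% of its speed; a pose out of reach is approached as far as the arm can. A call with a number of a shift or a turn outside -1 to 1 is refused whole. A call with a gripper value outside its range is refused whole. OPENING is the closure, from -1 (fully open) to 1 (shut), set as the call begins (- or left out, the last holds). The fingers move at their own pace and stop on an object; FORCE is the grip in N (left out, the last holds). Time passes only in rows, so rows that do not move let the fingers close. It gives the time, the measured TCP pose, the force, the opening and the grip force at its end, in the units of the state.
- arm.read_state(): the state, without advancing time (a new reading comes with each control period).
- arm.camera(name): name is "side" or "top"; returns (picture, depth): 420x560x3 uint8, red, green, blue; 420x560 float32, m along the optical axis (not along the pixel's ray), 0 where there is no reading.
- arm.calibration(name): a dict with "K" (3x3 intrinsics, pixels), "world_from_camera" (4x4, takes a point from camera to world coordinates). Camera axes: x right, y down, z forward; pixel columns grow to the right and rows downward; lengths in m; the calibration is good to about 2 mm. A picture is of the moment at which its call begins. calibration takes no time and is no camera call.
- arm.finish_job(): hands the job in; it is judged then, once.
Trained networks look in the newest picture that a camera, given by its name, has taken for a name from the list of things; names that differ only in an ending like _2 or _b are one class to them, and where a whole thing is asked for, a point or a joint stands for the part that bears it (a point fixed in the world has none). Each returns a list of dicts, best first, with "p" (0 to 1); they miss things now and then, are a little off and sometimes report something else, mostly with a low value. They report only what shows in the picture. A call takes as long as a camera call. They do not tell look-alikes from the thing itself.
- arm.spot_in(camera, target): "position" ([x, y, z] in m, in world coordinates, good to about 4 mm: the middle of the surface that is visible of it).
The state is a dict: "time_s": time; "joints": joint angles; "joint_velocities": joint speeds; "tau": joint torques, N m; "tool_pos": TCP position; "orientation": TCP orientation; "contact_force": force on the tool from outside, world axes, zero at the start; "torque": the same for the moment, N m; "finger_gap": finger opening in m; "grasp_force": force on a finger pad.
Only numpy, scipy, OpenCV 4.12 (cv2) and the standard library are available. Lean on these libraries where they do the work, as an engineer would, in place of code of your own. Each camera call takes 0.05 s, during which the arm holds its last target. There are 200 camera calls.

## Working session

There is one attempt and no reset: what is moved stays moved. The work goes in short steps, Python scripts to look and compute and a shell command to move; the robot and the scene stay as the last step left them, time stands still between calls to the robot, and variables do not carry over. Pictures are saved under pics/ and viewed, at most 10 in all, crops included, and the job is handed in when it is done.

```bash
mkdir -p pics
python3 - <<'E'
from workcell import arm
import cv2,numpy as np
s=arm.read_state();print(s['time_s'],s['tool_pos'],np.round(s['orientation'],3).tolist(),s['finger_gap'],s['contact_force'])
for c in('top','side'):
    p,d=arm.camera(c);cv2.imwrite(f'pics/{c}0.png',p[:,:,::-1]);np.save(f'pics/{c}0.npy',d)
    k=arm.calibration(c);print(c,np.round(k['K'],1).tolist(),np.round(k['world_from_camera'],3).tolist())
    for t in('offcut','button_top','head_grip','support','tray','divided_box','glue_bottle','screw_jar','mallet'):
        print(t,[(np.round(x['position'],3).tolist(),round(x['p'],2)) for x in arm.spot_in(c,t)[:3]])
E
```

```text
0.0 [ 0.2513717  -0.54410068  0.21242288] [[0.908, 0.419, -0.001], [0.419, -0.908, 0.002], [0.0, -0.002, -1.0]] 0.08584099940717302 [ 0.29732611  0.59630786 -0.54533754]
top [[439.1, 0.0, 279.3], [0.0, 439.1, 210.4], [0.0, 0.0, 1.0]] [[-0.011, -0.996, 0.092, 0.394], [-1.0, 0.009, -0.024, 0.046], [0.023, -0.092, -0.995, 1.153], [0.0, 0.0, 0.0, 1.0]]
offcut [([0.499, -0.051, 0.106], 0.89), ([0.213, 0.261, 0.031], 0.85), ([0.593, 0.111, 0.034], 0.83)]
button_top [([0.752, -0.115, 0.092], 0.63), ([0.775, 0.2, 0.057], 0.33)]
head_grip [([0.598, -0.066, 0.138], 0.6)]
support [([0.572, -0.055, 0.057], 0.86), ([0.689, 0.46, 0.006], 0.54)]
tray [([0.438, -0.335, 0.005], 0.76)]
divided_box [([0.44, 0.341, 0.024], 0.97)]
glue_bottle [([0.755, -0.117, 0.092], 0.81)]
screw_jar [([0.573, -0.05, 0.056], 0.45), ([0.754, -0.118, 0.09], 0.41), ([0.602, -0.066, 0.142], 0.26)]
mallet [([0.775, 0.199, 0.056], 0.69)]
side [[444.0, 0.0, 278.2], [0.0, 444.0, 209.9], [0.0, 0.0, 1.0]] [[-0.792, -0.304, 0.53, -0.036], [-0.611, 0.402, -0.682, 0.71], [-0.006, -0.864, -0.504, 0.626], [0.0, 0.0, 0.0, 1.0]]
offcut [([0.584, 0.119, 0.033], 0.85), ([0.492, -0.041, 0.106], 0.84), ([0.208, 0.272, 0.03], 0.64)]
button_top [([0.492, -0.029, 0.071], 0.62)]
head_grip [([0.6, -0.059, 0.13], 0.57)]
support [([0.557, -0.034, 0.056], 0.88)]
tray []
divided_box [([0.43, 0.351, 0.025], 0.92)]
glue_bottle [([0.747, -0.112, 0.073], 0.96), ([0.433, 0.35, 0.026], 0.49)]
screw_jar [([0.654, 0.284, 0.057], 0.91)]
mallet [([0.769, 0.208, 0.043], 0.84)]
```

View pics/top0.png

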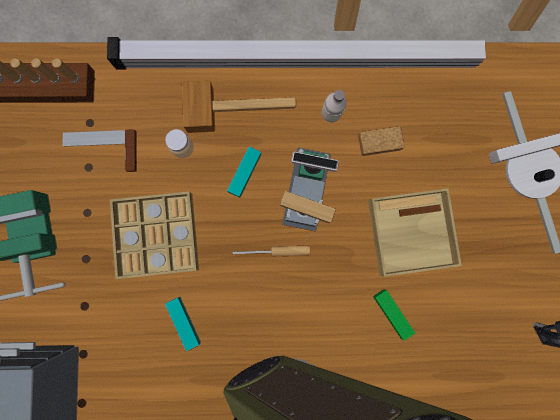

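View pics/side0.png

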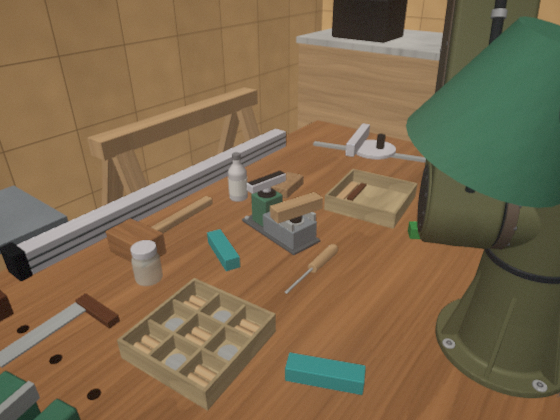

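```bash
cat > h.py <<'E'
from workcell import arm
import numpy as np,cv2
def cloud(c):
    p,d=arm.camera(c);k=arm.calibration(c);K=k['K'];T=np.array(k['world_from_camera'])
    v,u=np.mgrid[:420,:560];m=d>0
    P=np.stack([(u-K[0][2])/K[0][0]*d,(v-K[1][2])/K[1][1]*d,d],-1)[m]
    return P@T[:3,:3].T+T[:3,3],p[m],np.stack([u[m],v[m]],-1)
def rect(P,lo,hi):
    m=np.all((P>lo)&(P<hi),1);Q=P[m]
    if len(Q)<5:return len(Q)
    r=cv2.minAreaRect((Q[:,:2]*1000).astype(np.float32))
    return len(Q),np.round(np.median(Q,0),4).tolist(),'rect mm c,size,ang',np.round(r[0],1),np.round(r[1],1),round(r[2],1)
E
python3 - <<'E'
from h import *
for c in('top','side'):
    P,col,uv=cloud(c)
    print(c)
    print('offcut',rect(P,[.42,-.16,.095],[.56,.06,.118]))
    print('head',rect(P,[.56,-.16,.122],[.66,.03,.145]))
    print('tower',rect(P,[.54,-.16,.08],[.66,.03,.1]))
    print('housing',rect(P,[.42,-.16,.05],[.56,.06,.064]))
    print('traywall',rect(P,[.3,-.47,.038],[.58,-.2,.052]))
    print('bench',np.median(P[(abs(P[:,2])<.02)&(P[:,0]>.3)][:,2]))
E
```

```text
top
offcut (838, [0.4986, -0.047, 0.11], 'rect mm c,size,ang', array([499.7, -47.4]), array([129.8,  36.5]), 69.5)
head (538, [0.6044, -0.0642, 0.1349], 'rect mm c,size,ang', array([605.9, -64.6]), array([109.9,  27.5]), 77.7)
tower (274, [0.5887, -0.0608, 0.0902], 'rect mm c,size,ang', array([605.4, -64.5]), array([60.1, 60.3]), 77.4)
housing (661, [0.5335, -0.0484, 0.0579], 'rect mm c,size,ang', array([515.7, -45.3]), array([ 80. , 105.5]), 78.1)
traywall (887, [0.4372, -0.3367, 0.0444], 'rect mm c,size,ang', array([ 439., -329.]), array([200.4, 203. ]), 7.2)
bench 0.0003570105413430724
side
offcut (673, [0.493, -0.0386, 0.1095], 'rect mm c,size,ang', array([497.1, -47. ]), array([131.3,  40.6]), 70.0)
head (370, [0.5986, -0.0572, 0.1341], 'rect mm c,size,ang', array([602.3, -63. ]), array([107.9,  28.5]), 77.6)
tower (284, [0.5877, -0.0488, 0.09], 'rect mm c,size,ang', array([600.8, -63.7]), array([60.6, 59.5]), 76.9)
housing (371, [0.4765, -0.0277, 0.0577], 'rect mm c,size,ang', array([506.2, -42.4]), array([80.2, 95.3]), 79.1)
traywall (707, [0.4296, -0.2961, 0.044], 'rect mm c,size,ang', array([ 436.3, -329.2]), array([201.5, 208.9]), 7.1)
bench 0.0005533261373542597
```

The top view shows the wooden offcut at about pixel (307,206) across the rails, with the head at (315,161). The plain tray is at (415,232), with its strips on the far side. The turquoise and green bars at (244,172), (182,323) and (394,314) are look-alikes. The two views agree to about 3 mm, and the heights match the text.

```bash
cat > go.py <<'E'
import sys,numpy as np
from workcell import arm
from scipy.spatial.transform import Rotation as R
# usage: go.py x y z yaw(deg of tool y axis in world) -> remaining shift (x40mm) and turn (x0.08rad) in tool axes
x,y,z,a=map(float,sys.argv[1:5]);s=arm.read_state();O=np.array(s['orientation']);a=np.radians(a)
Y=np.array([np.cos(a),np.sin(a),0]);Z=np.array([0,0,-1.]);T=np.stack([np.cross(Y,Z),Y,Z],1)
d=np.array([x,y,z])-s['tool_pos']
print('shift now',np.round(O.T@d/.04,2),'after turn',np.round(T.T@d/.04,2),'turn',np.round(R.from_matrix(O.T@T).as_rotvec()/.08,2))
print('t',round(s['time_s'],2),'pos',np.round(s['tool_pos'],4),'j',np.round(s['joints'],0),'F',np.round(s['contact_force'],1),'gap',round(s['finger_gap'],4),'g',round(s['grasp_force'],1))
E
python3 -m crank '[[0,0,0,0,0,-0.98],[0,0,0,0,0,-0.98],[0,0,0,0,0,-0.98],[0,0,0,0,0,-0.98],[0,0,0,0,0,-0.98],[0,0,0,0,0,-0.98],[0,0,0,0,0,-0.98],[0,0,0,0,0,-0.98],[0,0,0,0,0,-0.98],[0,0,0,0,0,-0.98]]' -1 40
python3 go.py .498 -.047 .2 -20.3
```

```text
time_s: 1.93
tool_pos: [0.2516, -0.5447, 0.2133]
orientation: [[0.343, 0.939, 0.0], [0.939, -0.343, 0.0], [0.0, -0.0, -1.0]]
contact_force: [-0.2, 0.5, 0.7]
finger_gap: 0.0854
grasp_force: 0.0
shift now [13.8   1.52  0.33] after turn [13.81  1.46  0.33] turn [-0.   -0.    0.05]
t 1.93 pos [ 0.2516 -0.5447  0.2133] j [-65.  18.  -3.  69.   0.  45.] F [-0.2  0.5  0.7] gap 0.0854 g 0.0
```

```bash
python3 -m crank '[[0.5,0.05,0,0,0,0],[0.77,0.08,0,0,0,0],[0.77,0.08,0,0,0,0],[0.77,0.08,0,0,0,0],[0.77,0.08,0,0,0,0],[0.77,0.08,0,0,0,0],[0.77,0.08,0,0,0,0],[0.77,0.08,0,0,0,0],[0.77,0.08,0,0,0,0],[0.77,0.08,0,0,0,0]]' >/dev/null
python3 -m crank '[[0.77,0.08,0,0,0,0],[0.77,0.08,0,0,0,0],[0.77,0.08,0,0,0,0],[0.77,0.08,0,0,0,0],[0.77,0.08,0,0,0,0],[0.77,0.08,0,0,0,0],[0.77,0.08,0,0,0,0],[0.5,0.06,0,0,0,0],[0.3,0.03,0,0,0,0],[0,0,0,0,0,0]]' >/dev/null
python3 go.py .498 -.047 .094 -20.3
```

```text
shift now [0.14 0.04 2.98] after turn [0.14 0.04 2.98] turn [ 0.   -0.01  0.04]
t 3.6 pos [ 0.4946 -0.0516  0.2133] j [ -6.   7. -17.  66.   0. 104.] F [-0.6  0.2 -0.4] gap 0.0851 g 0.0
```

```bash
python3 -m crank '[[0.14,0.04,0.4,0,0,0],[0,0,0.6,0,0,0],[0,0,0.6,0,0,0],[0,0,0.6,0,0,0],[0,0,0.45,0,0,0],[0,0,0.3,0,0,0],[0,0,0,0,0,0],[0,0,0,0,0,0]]' >/dev/null
python3 go.py .498 -.047 .094 -20.3
python3 -m crank '[[0,0,0,0,0,0],[0,0,0,0,0,0],[0,0,0,0,0,0],[0,0,0,0,0,0],[0,0,0,0,0,0],[0,0,0,0,0,0],[0,0,0,0,0,0],[0,0,0,0,0,0],[0,0,0,0,0,0],[0,0,0,0,0,0]]' 1 35
python3 go.py .498 -.047 .2 -20.3
```

```text
shift now [0.07 0.02 0.03] after turn [0.07 0.02 0.03] turn [-0.02  0.01 -0.01]
t 4.27 pos [ 0.4963 -0.0495  0.095 ] j [ -6.  12. -27.  51.  -0. 105.] F [ 0.  -0.3  1. ] gap 0.0853 g 0.0
time_s: 5.1
tool_pos: [0.4972, -0.0486, 0.0953]
orientation: [[0.347, 0.938, -0.0], [0.938, -0.347, -0.0], [-0.0, -0.0, -1.0]]
contact_force: [-0.4, 0.2, 0.3]
finger_gap: -0.0002
grasp_force: 0.0
shift now [ 0.04  0.   -2.62] after turn [ 0.04  0.   -2.62] turn [-0.  0.  0.]
t 5.1 pos [ 0.4972 -0.0486  0.0953] j [ -6.  12. -27.  51.  -0. 105.] F [-0.4  0.2  0.3] gap -0.0002 g 0.0
```

The fingers shut on nothing, so I'll look before moving.

Run:
```python
from h import *
P=[]
a,_=arm.camera('top');b,_=arm.camera('side')
A=cv2.resize(a[120:270,230:430],(400,300));B=cv2.resize(b[130:280,200:400],(400,300))
cv2.imwrite('pics/g1.png',np.hstack([A,B])[:,:,::-1])
for c in('top','side'):print(c,[(np.round(x['position'],3).tolist(),round(x['p'],2)) for x in arm.spot_in(c,'offcut')[:4]])
```

```text
top [([0.214, 0.262, 0.03], 0.94), ([0.592, 0.11, 0.035], 0.84), ([0.517, -0.005, 0.107], 0.6), ([0.193, -0.306, 0.035], 0.5)]
side [([0.208, 0.268, 0.03], 0.91), ([0.24, -0.257, 0.029], 0.86), ([0.49, -0.034, 0.104], 0.71), ([0.584, 0.123, 0.034], 0.67)]
```

View pics/g1.png

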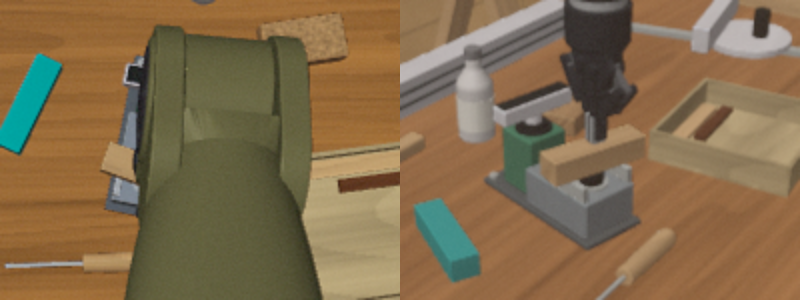

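Run:
```python
from h import *
for c in('side','top'):
    P,col,uv=cloud(c)
    hsv=cv2.cvtColor(col[None],cv2.COLOR_RGB2HSV)[0]
    w=(hsv[:,0]>8)&(hsv[:,0]<22)&(hsv[:,1]>70)
    print(c,'offcut wood top',rect(P[w],[.40,-.18,.1],[.60,.08,.118]))
    print('wood any',rect(P[w],[.40,-.18,.075],[.60,.08,.118]))
    g=~w
    for z in np.arange(.085,.2,.012):
        print(round(z,3),rect(P[g],[.44,-.13,z],[.55,.03,z+.012]))
```

```text
side offcut wood top (533, [0.4923, -0.0347, 0.1098], 'rect mm c,size,ang', array([537.4, -62.9]), array([131.2, 127. ]), 68.2)
wood any (938, [0.4905, -0.0339, 0.1034], 'rect mm c,size,ang', array([537.6, -61.1]), array([131. , 128.4]), 70.3)
0.085 2
0.097 0
0.109 (18, [0.4924, -0.0423, 0.1163], 'rect mm c,size,ang', array([493.9, -43.8]), array([20.8, 12.6]), 11.0)
0.121 (43, [0.4898, -0.0406, 0.1273], 'rect mm c,size,ang', array([491.8, -40.5]), array([24.3, 11.6]), 14.4)
0.133 (47, [0.4886, -0.0398, 0.1394], 'rect mm c,size,ang', array([491.7, -40.4]), array([22.7, 11. ]), 19.2)
0.145 (34, [0.4925, -0.039, 0.1504], 'rect mm c,size,ang', array([494.8, -39.6]), array([ 9. , 25.1]), 81.7)
0.157 (88, [0.4928, -0.0407, 0.165], 'rect mm c,size,ang', array([494.9, -46.8]), array([22.7, 69. ]), 69.6)
0.169 (90, [0.4878, -0.0378, 0.1753], 'rect mm c,size,ang', array([496., -41.]), array([22.8, 91.1]), 78.5)
0.181 (137, [0.4853, -0.0361, 0.1865], 'rect mm c,size,ang', array([494.3, -44.4]), array([ 29.7, 107.6]), 70.5)
0.193 (144, [0.4848, -0.0324, 0.1994], 'rect mm c,size,ang', array([494.9, -39.4]), array([ 19. , 114.8]), 73.8)
top offcut wood top (235, [0.5133, -0.0033, 0.1099], 'rect mm c,size,ang', array([514. ,  -8.6]), array([47.2, 35.9]), 69.3)
wood any (248, [0.5127, -0.0031, 0.1097], 'rect mm c,size,ang', array([513.4, -10.3]), array([50.9, 35.8]), 69.0)
0.085 4
0.097 0
0.109 0
0.121 0
0.133 0
0.145 0
0.157 0
0.169 0
0.181 0
0.193 2
```

```bash
python3 -m crank '[[0,0,-0.5,0,0,0],[0,0,-0.6,0,0,0],[0,0,-0.6,0,0,0],[0,0,-0.5,0,0,0],[0,0,0,0,0,0],[0,0,0,0,0,0]]' >/dev/null
python3 go.py .498 -.047 .2 -20.3
python3 - <<'E'
from h import *
b,_=arm.camera('side')
cv2.imwrite('pics/g2.png',cv2.resize(b[60:260,180:400],(770,600) if 0 else (660,600))[:,:,::-1])
P,col,uv=cloud('side')
hsv=cv2.cvtColor(col[None],cv2.COLOR_RGB2HSV)[0]
w=(hsv[:,0]>8)&(hsv[:,0]<22)&(hsv[:,1]>70)
print('offcut',rect(P[w],[.40,-.14,.1],[.55,.08,.118]))
m=np.all((P>[.44,-.12,.112])&(P<[.55,.03,.3]),1)&~w
Q=P[m];o=np.argsort(Q[:,2])[:12];print(np.round(Q[o],3).tolist(),uv[m][o].tolist())
for z in np.arange(.112,.26,.01): print(round(z,3),rect(P[~w],[.44,-.13,z],[.56,.03,z+.01]))
E
```

```text
shift now [ 0.04 -0.02 -0.39] after turn [ 0.04 -0.02 -0.39] turn [ 0.03 -0.01  0.  ]
t 5.9 pos [ 0.4983 -0.0487  0.1844] j [ -6.   8. -19.  63.   0. 105.] F [-0.1  0.6 -1. ] gap 0.0001 g 0.0
offcut (582, [0.4943, -0.0398, 0.1097], 'rect mm c,size,ang', array([496.9, -46.4]), array([130.7,  40.4]), 70.3)
[[0.489, -0.054, 0.202], [0.492, -0.043, 0.203], [0.489, -0.051, 0.203], [0.489, -0.043, 0.203], [0.494, -0.039, 0.203], [0.49, -0.048, 0.204], [0.491, -0.046, 0.204], [0.491, -0.038, 0.205], [0.488, -0.053, 0.205], [0.497, -0.038, 0.205], [0.491, -0.041, 0.206], [0.492, -0.04, 0.206]] [[302, 166], [298, 167], [301, 166], [299, 167], [296, 167], [300, 166], [299, 166], [297, 167], [302, 165], [295, 166], [298, 166], [297, 166]]
0.112 0
0.122 0
0.132 0
0.142 0
0.152 0
0.162 0
0.172 0
0.182 0
0.192 1
0.202 (30, [0.4921, -0.04, 0.2076], 'rect mm c,size,ang', array([493.8, -41.6]), array([20.8, 15.1]), 26.7)
0.212 (40, [0.4902, -0.04, 0.2171], 'rect mm c,size,ang', array([491.7, -40.3]), array([24.8, 11.2]), 17.8)
0.222 (45, [0.4906, -0.0397, 0.2268], 'rect mm c,size,ang', array([492.3, -40.7]), array([24.1,  9.8]), 18.0)
0.232 (42, [0.4915, -0.0402, 0.2358], 'rect mm c,size,ang', array([493.1, -40.6]), array([25.7, 11.1]), 11.2)
0.242 (45, [0.4956, -0.0381, 0.2491], 'rect mm c,size,ang', array([493.9, -45.3]), array([23.8, 59.8]), 65.7)
0.252 (103, [0.4925, -0.0403, 0.2559], 'rect mm c,size,ang', array([495.4, -46.7]), array([23.5, 78.1]), 69.1)
```

View pics/g2.png

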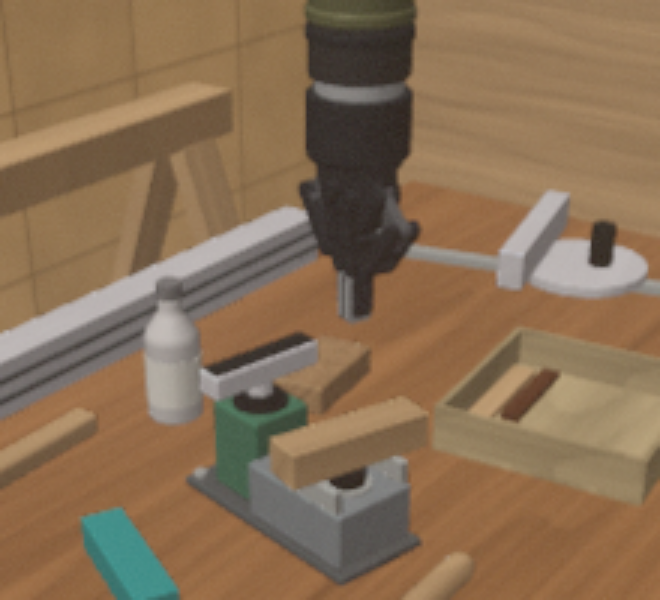

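The side view shows the shut fingertips at pixel (298,167), z about 0.202, while the reported TCP is at 0.184. The tips therefore stand about 30 mm higher than stated, and the fingers closed just above the offcut, which hasn't moved. I'll check `tcp_to_tips` and whether there is a sideways offset too.

Run:
```python
from h import *
print('tcp_to_tips',arm.tcp_to_tips)
s=arm.read_state();O=np.array(s['orientation']);t=np.array(s['tool_pos'])
for c in('side','top'):
    P,col,uv=cloud(c)
    m=np.all((P>[.43,-.14,.15])&(P<[.56,.05,.30]),1)
    L=(P[m]-t)@O*1000
    for a,b in((-60,-50),(-50,-40),(-40,-30),(-30,-15),(-15,20)):
        q=L[(L[:,2]>a)&(L[:,2]<b)]
        if len(q)>5: print(c,(a,b),len(q),'x',np.round(np.percentile(q[:,0],[2,98]),1),'y',np.round(np.percentile(q[:,1],[2,98]),1),'zmax',q[:,2].max().round(1))
```

```text
tcp_to_tips 0.014
side (-60, -50) 40 x [-6. 11.] y [-16.6  11.6] zmax -50.0
side (-50, -40) 47 x [-6.7 10.4] y [-16.2  11. ] zmax -40.1
side (-40, -30) 50 x [-7.8 10.2] y [-16.5   8.3] zmax -30.2
side (-30, -15) 42 x [-8.4 10.2] y [-14.5   5.4] zmax -19.2
```

The sideways offset is negligible. Shut tips sit at tool z + 18 mm, so I'll use that for heights.

```bash
python3 -m crank '[[0,0,0,0,0,0],[0,0,0,0,0,0],[0,0,0,0,0,0],[0,0,0,0,0,0],[0,0,0,0,0,0],[0,0,0,0,0,0],[0.04,0,0,0,0,0],[0,0,0,0,0,0]]' -1 35 >/dev/null
python3 -m crank '[[0,0,0.4,0,0,0],[0,0,0.6,0,0,0],[0,0,0.6,0,0,0],[0,0,0.5,0,0,0],[0,0,0.3,0,0,0],[0,0,0.2,0,0,0],[0,0,0.2,0,0,0],[0,0,0,0,0,0]]' 
python3 go.py .499 -.047 .061 -20.3
```

```text
time_s: 7.43
tool_pos: [0.4971, -0.0471, 0.0702]
orientation: [[0.347, 0.938, -0.002], [0.938, -0.347, 0.0], [-0.0, -0.001, -1.0]]
contact_force: [-1.0, 0.5, -0.0]
finger_gap: 0.0852
grasp_force: 0.0
shift now [0.02 0.04 0.23] after turn [0.02 0.04 0.23] turn [-0.02  0.01  0.  ]
t 7.43 pos [ 0.4971 -0.0471  0.0702] j [ -5.  14. -29.  48.  -0. 105.] F [-1.   0.5 -0. ] gap 0.0852 g 0.0
```

```bash
python3 -m crank '[[0.02,0.04,0.1,0,0,0],[0,0,0.12,0,0,0],[0,0,0,0,0,0]]' 
python3 -m crank '[[0,0,0,0,0,0],[0,0,0,0,0,0],[0,0,0,0,0,0],[0,0,0,0,0,0],[0,0,0,0,0,0],[0,0,0,0,0,0],[0,0,0,0,0,0],[0,0,0,0,0,0]]' 1 35
python3 go.py .499 -.047 .2 -20.3
```

```text
time_s: 7.68
tool_pos: [0.4998, -0.047, 0.0623]
orientation: [[0.347, 0.938, 0.0], [0.938, -0.347, -0.0], [0.0, 0.0, -1.0]]
contact_force: [-0.3, 0.3, -0.5]
finger_gap: 0.0851
grasp_force: 0.0
time_s: 8.35
tool_pos: [0.4999, -0.047, 0.0629]
orientation: [[0.347, 0.938, 0.001], [0.938, -0.347, -0.0], [0.0, 0.001, -1.0]]
contact_force: [-0.9, 0.3, 5.8]
finger_gap: 0.0356
grasp_force: 35.6
shift now [-0.01 -0.02 -3.43] after turn [-0.01 -0.02 -3.43] turn [ 0.01 -0.    0.  ]
t 8.35 pos [ 0.4999 -0.047   0.0629] j [ -5.  14. -29.  47.   0. 105.] F [-0.9  0.3  5.8] gap 0.0356 g 35.6
```

```bash
python3 -m crank '[[0,0,-0.2,0,0,0],[0,0,-0.5,0,0,0],[0,0,-0.6,0,0,0],[0,0,-0.6,0,0,0],[0,0,-0.5,0,0,-0.8],[0,0,-0.2,0,0,-0.9],[0,0,0,0,0,-0.9],[0,0,0,0,0,-0.9],[0,0,0,0,0,-0.9],[0,0,0,0,0,-0.9]]' 
python3 go.py .416 -.332 .15 7.2
```

```text
time_s: 9.18
tool_pos: [0.4991, -0.0469, 0.1666]
orientation: [[-0.073, 0.997, -0.001], [0.997, 0.073, 0.0], [0.0, -0.001, -1.0]]
contact_force: [-0.0, 0.4, -0.6]
finger_gap: 0.0355
grasp_force: 35.2
shift now [-6.96 -2.6   0.42] after turn [-6.81 -2.96  0.42] turn [-0.01 -0.   -0.65]
t 9.18 pos [ 0.4991 -0.0469  0.1666] j [ -5.   9. -21.  61.   0.  80.] F [-0.   0.4 -0.6] gap 0.0355 g 35.2
```

```bash
python3 -m crank '[[0,0,0,0,0,-0.65],[-0.4,-0.2,0,0,0,0],[-0.7,-0.3,0,0,0,0],[-0.8,-0.35,0,0,0,0],[-0.9,-0.4,0,0,0,0],[-0.9,-0.4,0,0,0,0],[-0.9,-0.4,0,0,0,0],[-0.9,-0.4,0,0,0,0],[-0.8,-0.35,0,0,0,0],[-0.5,-0.15,0,0,0,0]]' >/dev/null
python3 -m crank '[[0,0,0,0,0,0],[0,0,0,0,0,0]]' >/dev/null
python3 go.py .416 -.332 -.006 7.2
```

```text
shift now [-0.01  0.03  4.31] after turn [-0.01  0.03  4.31] turn [-0.01 -0.01 -0.08]
t 10.18 pos [ 0.4148 -0.3319  0.1663] j [-39.  12. -17.  61.   0.  44.] F [-0.4 -0.  -1.6] gap 0.0356 g 35.3
```

```bash
python3 -m crank '[[0,0,0.4,0,0,-0.08],[0,0,0.7,0,0,0],[0,0,0.7,0,0,0],[0,0,0.7,0,0,0],[0,0,0.6,0,0,0],[0,0,0.5,0,0,0],[0,0,0.3,0,0,0],[0,0,0.15,0,0,0],[0,0,0.1,0,0,0],[0,0,0.05,0,0,0]]' 
python3 go.py .416 -.332 -.008 7.2
```

```text
time_s: 11.02
tool_pos: [0.4159, -0.3306, -0.0015]
orientation: [[-0.129, 0.992, -0.0], [0.992, 0.129, 0.0], [0.0, -0.0, -1.0]]
contact_force: [-0.5, 0.6, -0.9]
finger_gap: 0.0354
grasp_force: 35.3
shift now [-0.03 -0.    0.16] after turn [-0.03 -0.    0.16] turn [-0.   -0.    0.05]
t 11.02 pos [ 0.4159 -0.3306 -0.0015] j [-38.  21. -29.  40.   0.  44.] F [-0.5  0.6 -0.9] gap 0.0354 g 35.3
```

```bash
python3 -m crank '[[0,0,0.06,0,0,0],[0,0,0.05,0,0,0],[0,0,0,0,0,0]]' 
python3 -m crank '[[0,0,0,0,0,0],[0,0,0,0,0,0],[0,0,0,0,0,0],[0,0,0,0,0,0],[0,0,-0.2,0,0,0],[0,0,-0.5,0,0,0],[0,0,-0.7,0,0,0],[0,0,-0.8,0,0,0],[0,0,-0.8,0,0,0],[0,0,-0.8,0,0,0]]' -0.4
python3 -m crank '[[0,0,-0.5,0,0,0],[0,0,0,0,0,0]]' 1 >/dev/null
python3 go.py .4965 -.0406 .1 -12.3
python3 - <<'E'
from h import *
for c in('top','side'):
    P,col,uv=cloud(c)
    hsv=cv2.cvtColor(col[None],cv2.COLOR_RGB2HSV)[0]
    print(c,'in tray',rect(P,[.33,-.43,.025],[.53,-.24,.043]))
    print('button',rect(P[hsv[:,2]<70],[.46,-.08,.068],[.54,.0,.077]))
    print('rails',rect(P[hsv[:,2]>70],[.44,-.12,.0745],[.56,.04,.082]))
    print('head',rect(P,[.56,-.16,.122],[.66,.03,.145]))
    print('housing',rect(P,[.42,-.16,.05],[.56,.06,.064]))
    print([(np.round(x['position'],3).tolist(),round(x['p'],2)) for x in arm.spot_in(c,'button_top')[:2]])
b,_=arm.camera('top');cv2.imwrite('pics/t3.png',cv2.resize(b[130:290,270:480],(788,600))[:,:,::-1])
E
```

```text
time_s: 11.27
tool_pos: [0.4159, -0.3315, -0.0055]
orientation: [[-0.128, 0.992, 0.001], [0.992, 0.128, -0.0], [-0.001, 0.001, -1.0]]
contact_force: [-0.4, 0.8, -0.7]
finger_gap: 0.0357
grasp_force: 35.3
time_s: 12.1
tool_pos: [0.4152, -0.3311, 0.1483]
orientation: [[-0.128, 0.992, 0.0], [0.992, 0.128, -0.0], [-0.0, 0.0, -1.0]]
contact_force: [0.1, -1.3, -0.1]
finger_gap: 0.0602
grasp_force: 0.0
shift now [7.02 2.87 1.77] after turn [7.57 0.36 1.8 ] turn [0.09 0.06 4.29]
t 12.27 pos [ 0.4181 -0.3333  0.1719] j [-39.  12. -16.  61.   0.  44.] F [ 0.4 -0.6  0.3] gap 0.0363 g 0.0
top in tray (861, [0.4153, -0.3286, 0.0377], 'rect mm c,size,ang', array([ 430.1, -330.5]), array([180.2, 200.3]), 89.8)
button (107, [0.4989, -0.0395, 0.0736], 'rect mm c,size,ang', array([498.2, -40.4]), array([27.7, 27.4]), 0.2)
rails (149, [0.4967, -0.0679, 0.0779], 'rect mm c,size,ang', array([497.9, -41.5]), array([79.5, 58.9]), 77.7)
head (534, [0.6042, -0.0643, 0.1349], 'rect mm c,size,ang', array([605.7, -64.5]), array([109.6,  27. ]), 77.8)
housing (940, [0.5211, -0.0483, 0.0581], 'rect mm c,size,ang', array([515.4, -45.6]), array([ 79.9, 104.8]), 78.1)
[([0.496, -0.04, 0.074], 0.5), ([0.773, 0.198, 0.055], 0.28)]
side in tray (786, [0.4136, -0.3474, 0.0373], 'rect mm c,size,ang', array([ 430. , -334.9]), array([199.7, 190.1]), 0.1)
button (71, [0.4927, -0.0355, 0.0736], 'rect mm c,size,ang', array([493.2, -38.2]), array([26.6, 25.1]), 36.5)
rails (136, [0.4954, -0.0149, 0.0775], 'rect mm c,size,ang', array([495.5, -41.4]), array([83.3, 61.4]), 76.5)
head (370, [0.5986, -0.0569, 0.1341], 'rect mm c,size,ang', array([601.9, -62.5]), array([109.6,  29. ]), 77.3)
housing (565, [0.4922, -0.0423, 0.0581], 'rect mm c,size,ang', array([513.4, -44.5]), array([ 82.7, 109.2]), 78.4)
[([0.496, -0.035, 0.078], 0.5)]
```

View pics/t3.png

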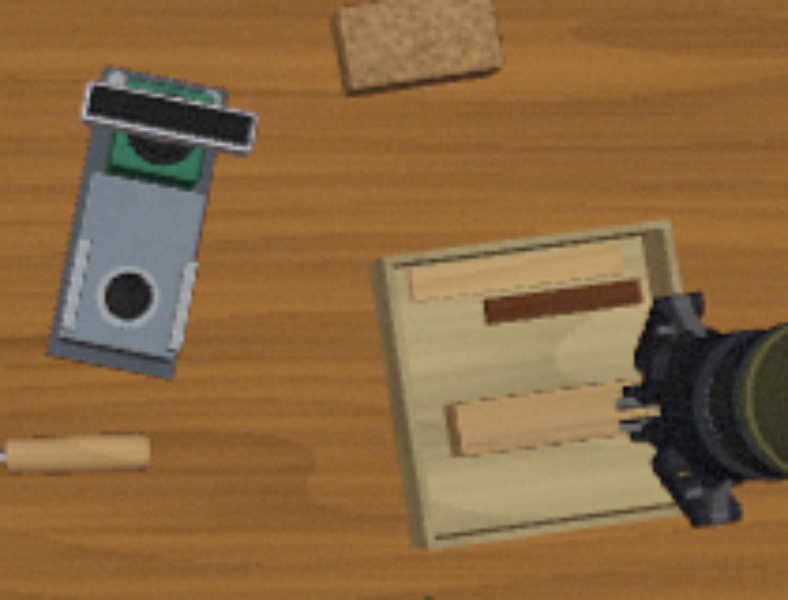

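The offcut lies flat in the plain tray, visible from crop (445,430) and with its top at z 0.038. The button is clear at crop (128,296), world (0.497, -0.0405). Next is the press with the fingers shut.

```bash
python3 -m crank '[[0,0,0,0,0,0.8],[0,0,0,0,0,0.9],[0,0,0,0,0,0.9],[0,0,0,0,0,0.9],[0,0,0,0,0,0.8],[0.5,0.02,0,0,0,0],[0.8,0.04,0,0,0,0],[0.9,0.04,0,0,0,0],[0.9,0.04,0,0,0,0],[0.9,0.04,0,0,0,0]]' 1 >/dev/null
python3 -m crank '[[0.9,0.04,0,0,0,0],[0.9,0.04,0,0,0,0],[0.9,0.04,0,0,0,0],[0.5,0.02,0,0,0,0],[0,0,0,0,0,0],[0,0,0,0,0,0]]' >/dev/null
python3 go.py .497 -.0405 .056 -12.3
```

```text
shift now [0.32 0.15 2.72] after turn [0.32 0.14 2.72] turn [-0.03  0.01  0.02]
t 13.85 pos [ 0.4889 -0.0518  0.1649] j [ -6.   8. -22.  60.  -0.  96.] F [-0.1 -0.7  0.4] gap 0.0001 g 0.0
```

```bash
python3 -m crank '[[0.32,0.14,0.3,0,0,0],[0,0,0.6,0,0,0],[0,0,0.6,0,0,0],[0,0,0.5,0,0,0],[0,0,0.3,0,0,0],[0,0,0.2,0,0,0],[0,0,0.1,0,0,0],[0,0,0,0,0,0]]' 
python3 go.py .497 -.0405 .056 -12.3
```

```text
time_s: 14.52
tool_pos: [0.4971, -0.0418, 0.061]
orientation: [[0.215, 0.977, -0.002], [0.977, -0.215, 0.0], [-0.0, -0.002, -1.0]]
contact_force: [-1.0, 0.2, 0.5]
finger_gap: 0.0002
grasp_force: 0.0
shift now [ 0.03 -0.01  0.13] after turn [ 0.03 -0.01  0.13] turn [-0.02  0.   -0.03]
t 14.52 pos [ 0.4971 -0.0418  0.061 ] j [ -5.  14. -29.  47.  -0.  98.] F [-1.   0.2  0.5] gap 0.0002 g 0.0
```

```bash
python3 -m crank '[[0.03,0,0.08,0,0,0],[0,0,0.06,0,0,0],[0,0,0.05,0,0,0],[0,0,0,0,0,0]]' 
python3 -m crank '[[0,0,0.05,0,0,0],[0,0,0.05,0,0,0],[0,0,0,0,0,0]]'
```

```text
time_s: 14.85
tool_pos: [0.4988, -0.0403, 0.0549]
orientation: [[0.214, 0.977, 0.001], [0.977, -0.214, -0.0], [0.0, 0.001, -1.0]]
contact_force: [0.2, -0.8, 0.9]
finger_gap: 0.0003
grasp_force: 0.0
time_s: 15.1
tool_pos: [0.4988, -0.0403, 0.0508]
orientation: [[0.214, 0.977, 0.001], [0.977, -0.214, -0.0], [0.0, 0.001, -1.0]]
contact_force: [-0.1, -0.3, 4.4]
finger_gap: 0.0001
grasp_force: 2.2
```

```bash
python3 -m crank '[[0,0,0.05,0,0,0],[0,0,0.05,0,0,0],[0,0,0.04,0,0,0],[0,0,0,0,0,0]]' 
python3 -m crank '[[0,0,0,0,0,0],[0,0,0,0,0,0],[0,0,0,0,0,0],[0,0,0,0,0,0],[0,0,0,0,0,0],[0,0,0,0,0,0]]'
python3 - <<'E'
from h import *
P,col,uv=cloud('side');print('head',rect(P,[.56,-.16,.125],[.66,.03,.175]))
E
```

```text
time_s: 15.43
tool_pos: [0.4991, -0.0403, 0.0487]
orientation: [[0.214, 0.977, 0.003], [0.977, -0.214, -0.0], [0.0, 0.003, -1.0]]
contact_force: [-11.1, 1.3, 38.5]
finger_gap: -0.0
grasp_force: 18.9
time_s: 15.93
tool_pos: [0.4991, -0.0403, 0.0486]
orientation: [[0.214, 0.977, 0.003], [0.977, -0.214, -0.0], [0.0, 0.003, -1.0]]
contact_force: [-10.3, 0.6, 38.1]
finger_gap: 0.0
grasp_force: 19.0
head (457, [0.5987, -0.0514, 0.1536], 'rect mm c,size,ang', array([601.9, -61.7]), array([106.3,  29.7]), 77.8)
```

The head has popped up: its top went from 0.134 to 0.154. I'll lift off, open the gripper and move over the head.

```bash
python3 -m crank '[[0,0,-0.3,0,0,0],[0,0,-0.5,0,0,0],[0,0,-0.7,0,0,0],[0,0,-0.7,0,0,0],[0,0,-0.7,0,0,0],[0,0,-0.4,0,0,0],[0,0,0,0,0,0],[0,0,0,0,0,0]]' >/dev/null
python3 -m crank '[[0,0,0,0,0,0],[0,0,0,0,0,0],[0,0,0,0,0,0],[0,0,0,0,0,0],[0,0,0,0,0,0]]' -1 60
python3 - <<'E'
from h import *
for c in('top','side'):
    P,col,uv=cloud(c);print('head',rect(P,[.56,-.16,.135],[.66,.03,.165]))
E
python3 go.py .604 -.0638 .17 -12.3
```

```text
time_s: 17.07
tool_pos: [0.4977, -0.0402, 0.1762]
orientation: [[0.214, 0.977, -0.001], [0.977, -0.214, 0.0], [-0.0, -0.001, -1.0]]
contact_force: [0.4, -0.0, 0.4]
finger_gap: 0.0605
grasp_force: 0.0
head (48, [0.6133, -0.0139, 0.1575], 'rect mm c,size,ang', array([616.4, -14.8]), array([ 8.7, 26.1]), 79.5)
head (486, [0.5972, -0.0552, 0.1536], 'rect mm c,size,ang', array([602.8, -63.3]), array([110.5,  29.9]), 77.8)
shift now [-0.01  2.72  0.16] after turn [-0.01  2.72  0.16] turn [-0.01  0.   -0.01]
t 17.17 pos [ 0.4979 -0.0402  0.1765] j [ -5.   8. -20.  62.   0.  98.] F [ 0.2  0.5 -0.5] gap 0.0746 g 0.0
```

```bash
python3 -m crank '[[0,0.4,0,0,0,0],[0,0.6,0,0,0,0],[0,0.7,0,0,0,0],[0,0.6,0,0,0,0],[0,0.4,0,0,0,0],[0,0,0,0,0,0],[0,0,0,0,0,0]]' >/dev/null
python3 go.py .6045 -.0638 .103 -12.3
```

```text
shift now [-0.01  0.03  1.83] after turn [-0.01  0.02  1.83] turn [-0.01  0.   -0.01]
t 17.75 pos [ 0.6036 -0.0634  0.1762] j [-6. 20. -5. 65.  0. 96.] F [ 0.1 -0.3  0.6] gap 0.0852 g 0.0
```

```bash
python3 -m crank '[[0,0.02,0.3,0,0,0],[0,0,0.4,0,0,0],[0,0,0.4,0,0,0],[0,0,0.4,0,0,0],[0,0,0.23,0,0,0],[0,0,0.1,0,0,0],[0,0,0,0,0,0],[0,0,0,0,0,0]]'
python3 -m crank '[[0,0,0,0,0,0],[0,0,0,0,0,0],[0,0,0,0,0,0],[0,0,0,0,0,0],[0,0,0,0,0,0],[0,0,0,0,0,0],[0,0,0,0,0,0],[0,0,0,0,0,0]]' 1 60 
python3 go.py .6045 -.0638 .103 -12.3
```

```text
time_s: 18.42
tool_pos: [0.6043, -0.0634, 0.1041]
orientation: [[0.214, 0.977, 0.0], [0.977, -0.214, -0.0], [0.0, 0.0, -1.0]]
contact_force: [0.6, -0.1, 0.1]
finger_gap: 0.085
grasp_force: 0.0
time_s: 19.08
tool_pos: [0.6061, -0.0638, 0.1044]
orientation: [[0.214, 0.977, 0.003], [0.977, -0.214, -0.001], [0.0, 0.003, -1.0]]
contact_force: [4.7, -1.0, 0.1]
finger_gap: 0.0253
grasp_force: 63.1
shift now [-0.01 -0.04  0.03] after turn [-0.01 -0.04  0.04] turn [ 0.04 -0.   -0.01]
t 19.08 pos [ 0.6061 -0.0638  0.1044] j [ -6.  22. -11.  56.  -0.  96.] F [ 4.7 -1.   0.1] gap 0.0253 g 63.1
```

```bash
python3 -m crank '[[0,0.04,-0.1,0,0,0],[0,0,-0.2,0,0,0],[0,0,-0.2,0,0,0],[0,0,-0.2,0,0,0],[0,0,-0.2,0,0,0],[0,0,-0.2,0,0,0],[0,0,0,0,0,0]]' - 85
python3 -m crank '[[0,0,-0.2,0,0,0],[0,0,-0.2,0,0,0],[0,0,-0.2,0,0,0],[0,0,-0.2,0,0,0],[0,0,-0.2,0,0,0],[0,0,-0.2,0,0,0],[0,0,-0.1,0,0,0],[0,0,0,0,0,0]]'
```

```text
time_s: 19.67
tool_pos: [0.6061, -0.0638, 0.1492]
orientation: [[0.214, 0.977, 0.001], [0.977, -0.214, -0.0], [0.0, 0.001, -1.0]]
contact_force: [3.4, -0.6, -6.5]
finger_gap: 0.0249
grasp_force: 85.2
time_s: 20.33
tool_pos: [0.606, -0.0638, 0.1995]
orientation: [[0.214, 0.977, -0.0], [0.977, -0.214, 0.0], [-0.0, -0.0, -1.0]]
contact_force: [4.3, -1.4, -6.5]
finger_gap: 0.0248
grasp_force: 86.3
```

```bash
python3 -m crank '[[0,0,-0.12,0,0,0],[0,0,-0.12,0,0,0],[0,0,-0.06,0,0,0],[0,0,0,0,0,0]]'
python3 -m crank '[[0,0,-0.04,0,0,0],[0,0,-0.04,0,0,0],[0,0,0,0,0,0]]'
python3 - <<'E'
from h import *
P,col,uv=cloud('side');print('head',rect(P,[.56,-.16,.235],[.64,.03,.27]))
m=np.all((P>[.57,-.12,.245])&(P<[.66,.0,.28]),1);print(np.percentile(P[m][:,2],[2,50,90]))
print([(np.round(x['position'],3).tolist(),round(x['p'],2)) for x in arm.spot_in('side','head_grip')[:2]])
E
```

```text
time_s: 20.67
tool_pos: [0.606, -0.0638, 0.211]
orientation: [[0.214, 0.977, -0.001], [0.977, -0.214, 0.0], [-0.0, -0.001, -1.0]]
contact_force: [4.7, -0.3, -7.4]
finger_gap: 0.0252
grasp_force: 86.5
time_s: 20.92
tool_pos: [0.6057, -0.0638, 0.2114]
orientation: [[0.214, 0.977, -0.003], [0.977, -0.214, 0.0], [-0.0, -0.003, -1.0]]
contact_force: [9.4, -1.1, -23.2]
finger_gap: 0.0249
grasp_force: 86.6
head (509, [0.5969, -0.0501, 0.2568], 'rect mm c,size,ang', array([600. , -61.8]), array([110.2,  47.2]), 67.8)
[0.24562108 0.26068145 0.27402876]
[([0.6, -0.059, 0.251], 0.96)]
```

Run:
```python
from h import *
P,col,uv=cloud('side')
ax=np.radians(-12.3);X=np.array([np.cos(ax),np.sin(ax)]);Y=np.array([-X[1],X[0]])
L=np.c_[(P[:,:2]-[.602,-.063])@X,(P[:,:2]-[.602,-.063])@Y,P[:,2]]
m=(abs(L[:,0])<.016)&(L[:,1]>.022)&(L[:,1]<.06)&(L[:,2]>.2)&(L[:,2]<.29)
q=L[m];v=col[m].max(1);print(len(q),'dark top z',np.round(np.percentile(q[v<70][:,2],[5,50,95]),4),'all',np.round(q[:,2].min(),4),np.round(q[:,2].max(),4))
b,_=arm.camera('side');cv2.imwrite('pics/f.png',cv2.resize(b[60:260,180:400],(660,600))[:,:,::-1])
```

```text
197 dark top z [0.2647 0.2658 0.2669] all 0.2435 0.2675
```

View pics/f.png

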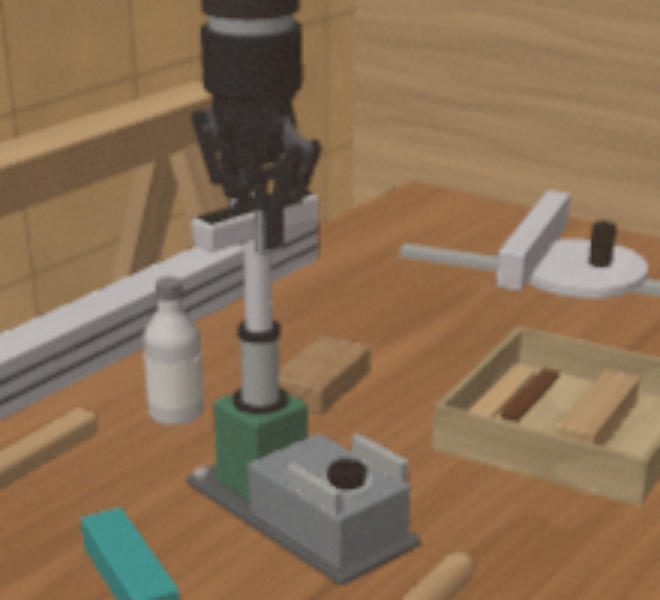

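The picture shows both tubes fully out, with the gripper holding the head at crop (260,225) and the offcut in the tray at (600,405). The head's top is at 0.2658, against an expected 0.2655 at the second stop, and the pull has risen to 23 N against the rigid end. I'll check that it holds, then hand in.

```bash
python3 -m crank '[[0,0,0,0,0,0],[0,0,0,0,0,0],[0,0,0,0,0,0],[0,0,0,0,0,0],[0,0,0,0,0,0],[0,0,0,0,0,0]]' && python3 -c "
from workcell import arm
print(arm.finish_job())"
```

```text
time_s: 21.62
tool_pos: [0.6057, -0.0638, 0.2114]
orientation: [[0.214, 0.977, -0.003], [0.977, -0.214, 0.0], [-0.0, -0.003, -1.0]]
contact_force: [9.9, -2.3, -23.9]
finger_gap: 0.0248
grasp_force: 86.6
the job is handed in; nothing more can be done
None
```

The job is handed in at about 22 s: the offcut lies in the plain tray, the button was pressed until the head popped up, and the gripper still holds the head at the second stop with both tubes fully out.

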